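# Seat a handle-drilling template on its jig pins and clip it down

## Task

Take the white drilling template by its black grip, lay it on the dark wooden jig beside the aluminium fence and slide it gently along the fence until both its holes drop over the two brass pins and it lies flat on the board. Then swing the red clip all the way round over the template and let go. Feel your way: never push or press the template hard against the jig (40 N is too much), and leave the other things on the counter where they are.

Things in the scene. Friction and masses are not known exactly. Their poses are not given: they have to be found in the camera images.
- template_grip (a point): Centre of the black grip block of the loose white template (0.2 to 0.34 kg): plate 150 (x) x 130 (y) x 8 mm, the block 26 (x) x 30 (y) x 40 mm tall upright at the middle of its top. The point is half-way up the block, 28 mm above the plate's underside. x, y along the plate's edges, z up.
- template_holes (a point): Point on the template's underside midway between its two through holes (12 mm diameter, at y = +45 and -45 mm from here). It lies 25 mm to +x of the grip; a thin blue line across the plate near its +x edge (62 mm from the grip) shows which end is which.
- jig: Drilling jig, a fixed dark wooden board 270 (x) x 210 (y) x 18 mm. Origin: centre of its underside; top at z = 18 mm. It carries fence, pins and clip. The template belongs on it with its x axis pointing the same way as the jig's. Fully home, the template's grip point is 46 mm above this origin and the pins stop it sliding.
- fence_face (a point): Middle of the inner face (looking to the jig's -y) of the aluminium fence along the jig's +y side, 65.5 mm from the board's middle, 230 mm long, 14 mm high above the board. With the template's +y edge on the fence, its holes line up with the pins across the fence to about 1 mm.
- pins_middle (a point): Point on the board's top between the two brass pins at their middle setting (pins 9 mm diameter, 7 mm high, tapered tips, at y = +45 and -45 mm). The pins sit locked (on a narrow aluminium strip) anywhere from 12 mm to -x to 12 mm to +x of here: not reported, find it by feel. A plate not home rides on them, tilted 3 to 4 degrees, its grip 4 to 6 mm high; free to fall, it drops by its own weight.
- clip (a joint): Red hold-down arm on an upright pivot at jig x = -30, y = -90 mm. 0 = open, pointing to the jig's -x (starts 0 to -0.35, farther open); it turns clockwise seen from above to 1.571 = closed, pointing to the jig's +y over the template. Friction about 1 N at the post; stays where left. Arm 16 mm wide, 50 mm long, underside 3 mm above a seated template, top 37 mm above the jig's underside.
- clip_post (a point): A point on the upright round red post (12 mm diameter) by which the clip is turned, 40 mm from its pivot. The post stands from 37 to 73 mm above the jig's underside; this point is 58 mm above it (15 mm below the post's top).
- knob_a: Bystander, leave alone: brass cabinet knob, 32 mm wide, 28 mm tall. Origin at its underside.
- knob_b: Bystander, leave alone: brass cabinet knob, 32 mm wide, 28 mm tall. Origin at its underside.
- driver: Bystander, leave alone: yellow-handled screwdriver lying down.
- detergent: Bystander, leave alone: white detergent bottle, 90 mm wide, 220 mm tall. Origin at its underside.
- mug: Bystander, leave alone: blue mug, 80 mm wide, 90 mm tall. Origin at its underside.
- tape: Bystander, leave alone: yellow tape measure, 70 x 35 x 65 mm. Origin at its underside.
- screws: Bystander, leave alone: glass jar of 60 mm diameter, 80 mm tall. Origin at its underside.
- pods: Bystander, leave alone: cardboard box, 120 x 90 x 70 mm. Origin at its underside.
There are look-alikes about, which are no part of the job. What is shaped like the part that bears template_grip but turquoise is not meant.

How it is judged:
On the way:
1. the template lies flat on the board, both holes down over the pins (z of template_grip in the frame of jig between 0.0435 and 0.048 m and x of template_grip in the frame of jig between -0.004 and 0.044 m and y of template_grip in the frame of jig between -0.008 and 0.008 m and angle between template_grip's own z axis and vertical below 0.02 rad and angle between the x axis of template_grip and the x axis of jig, either way round below 0.06 rad), for 0.3 s.
At the end, for the whole second after the job is handed in: The template lies flat on the jig (tilt under 0.02 rad, grip centre 43.5 to 48 mm above the jig's underside), over both pins, its x axis along the jig's within 0.06 rad; the clip is turned to at least 1.4 rad; the robot touches nothing (all of step 1 and value of joint clip above 1.4 rad and contact force between the fingers and anything else below 0.5 N).
It fails at once if the template is pushed or pressed against the jig with more than 40 N (contact force between template and jig above 40 N).
It fails at once if a bystander is moved more than 20 mm (distance of any of knob_a, knob_b, driver, detergent, mug, tape, screws, pods from where it was at the start of the episode above 0.02 m).
It also fails if it takes over 64 s, if anything falls off the work surface, if the arm or the gripper's body presses on something with over 40 N, if the wrist force passes 120 N, or if a joint passes its speed limit or range.

## Robot

A 6-joint arm with a two-finger parallel gripper is mounted at the origin on the work surface. World frame = base frame: x ahead of the robot, y to its left, z up, the work surface at z = 0. Lengths are in m, angles in rad, forces in N, time in s.
With the tool pointing down it reaches from about 0.325 to 0.875 m from the base axis. Payload 4.4 kg.
Tool frame: the origin (TCP) lies between the finger pads; the fingertips stand 22 mm ahead of it and the grasp point (between the pads) lies 3 mm ahead of it (r.tip_reach is the distance from the TCP to the fingertips, in m); z points along the fingers, y is the direction in which the jaws open and shut (so a half turn about z gives the same grasp; the last joint's range is limited). The gripper opens to 85 mm and grips with 20 to 120 N. Pads are 22 mm wide; open, the fingers measure 114 mm over their backs; the gripper's body (76 mm by 85 mm) begins 54 mm behind the grasp point. The pads swing forward as they close: fully open they stand 13 mm farther back than shut.
Start: joints at [-0.15, 0.207, 1.542, -0, 1.393, -0.15], TCP at [0.575, -0, 0.253] pointing down, gripper open.
Joint ranges: [-2.73, 2.73], [-0.86, 2.22], [0.23, 2.46], [-1.11, 4.25], [0.08, 2.63], [-2.82, 2.82]. Speed limits (rad/s): [2.79, 2.79, 3.14, 3.14, 3.14, 3.14].

## Interface

Orientations are given as a unit quaternion [w, x, y, z].
In Python, from plant import r, viewer gives the robot as it stands.
- The arm moves only by the tool apply_moves, never from a script. Its argument "rows" is a list that holds one entry, the list of rows, each a list of 5 numbers: the shift along the tool's x, y, z in m, then the turn about the tool's z in rad, then the opening, from 0 (shut) to 1 (fully open). In form: [[[dx, dy, dz, spin, hand], ...]]. A call has exactly 8 rows; each row is the pose to reach, as a shift and turn from the pose measured when the call began, along the tool's axes at that moment; what a row does not reach only later rows make up. A row lasts 1/12 s, in which the tool goes at most 41.7 mm and 7.16 degrees, less where a joint would pass 70% of its speed; a pose out of reach is approached as far as the arm can. A call with a gripper value outside its range is refused whole. The fingers move at their own pace and stop on an object; "grip_force" is the grip in N (left out, the last holds). Time passes only in rows, so rows that repeat a pose let the fingers close, or fill a call up. It gives the time, the measured TCP pose, the force and the opening at its end, in the units of the state.
- r.state(): the state, without advancing time (a new reading comes with each control period).
- viewer.camera(name): name is "scene" or "side" or "wrist"; returns a dict with "frame" (420x560x3 uint8, blue, green, red), "depth" (420x560 float32, m along the optical axis (not along the pixel's ray), 0 where there is no reading), "K" (3x3 intrinsics, pixels), "eye" and "orientation" of the camera in the world; the wrist camera has in their place "mount" (4x4, takes a point from camera to tool coordinates, whose origin is the TCP and whose axes are the flange's). Camera axes: x right, y up, looking along -z (the intrinsics and any distortion apply to the point x, -y, -z); pixel columns grow to the right and rows downward; lengths in m; the calibration is good to about 2 mm. A picture is of the moment at which its call begins: read the wrist's pose just before it.
- r.hand_in(): hands the job in, once; it reports no verdict.
The state is a dict: "clock": time; "joints": joint angles; "qvel": joint speeds; "joint_torque": joint torques, N m; "ee_pos": TCP position; "tcp_rot": TCP orientation; "contact_force": force on the tool from outside, world axes, zero at the start; "wrist_torque": the same for the moment, N m; "grip_width": finger opening in m.
Only numpy, scipy, OpenCV 4.12 (cv2) and the standard library are available. Lean on these libraries where they do the work, as an engineer would, in place of code of your own. Each camera call takes 0.05 s, during which the arm holds its last target.

## Working session

There is one attempt and no reset: what is moved stays moved. The work goes in short steps, Python scripts to look and compute and a tool call to move; the robot and the scene stay as the last step left them, time stands still between calls to the robot, and variables do not carry over. Pictures are saved under pics/ and viewed, and the job is handed in when it is done.

Besides the shell and the picture viewer there is one more tool, called as a command line: name --argument value ..., lists and objects as JSON in quotes. apply_moves: Moves the arm, as the interface text tells. Its arguments: {"type":"object","properties":{"rows":{"type":"array"},"grip_force":{"type":"number"}},"required":["rows"]}

```bash
ls; mkdir -p pics
python3 - <<'E'
from plant import r, viewer
import cv2,pickle
s=r.state();print(s)
for n in ["scene","side","wrist"]:
    c=viewer.camera(n);cv2.imwrite(f"pics/{n}0.png",c["frame"]);pickle.dump(c,open(f"{n}0.pkl","wb"));print(n,c["K"],c.get("eye"),c.get("orientation"),c.get("mount"))
E
```

```text
pics
{'clock': 0.0, 'joints': array([-1.50510690e-01,  2.07402181e-01,  1.54299836e+00, -1.06250168e-07,
        1.39351599e+00, -1.50512129e-01]), 'qvel': array([ 0.00055415,  0.00018754, -0.00147355,  0.00149916,  0.00135133,
        0.00012699]), 'joint_torque': array([ 4.44781954e-04, -3.83034396e+01, -2.91594708e+01, -2.26178481e-04,
        1.06274080e-02,  5.83859855e-05]), 'ee_pos': array([5.74269621e-01, 9.32745842e-05, 2.52114779e-01]), 'tcp_rot': array([-9.35492457e-04,  7.07105788e-01,  7.07106819e-01, -6.89173137e-04]), 'contact_force': array([-0.33594919, -0.01110309, -0.34288714]), 'wrist_torque': array([ 0.02435769,  0.00358536, -0.01427536]), 'grip_width': 0.08518202881986225}
scene [[446.12818204   0.         285.76337204]
 [  0.         446.12818204 211.025082  ]
 [  0.           0.           1.        ]] [1.00017925 0.49643391 1.1623791 ] [0.35099137 0.10576061 0.26108579 0.89300278] None
side [[410.68159213   0.         282.9678534 ]
 [  0.         410.68159213 212.53689007]
 [  0.           0.           1.        ]] [ 0.02562321 -0.68858065  0.85491762] [ 0.8755875   0.37217022 -0.12699495 -0.28054972] None
wrist [[327.04444201   0.         276.90557477]
 [  0.         327.04444201 209.66511311]
 [  0.           0.           1.        ]] None None [[-3.69134330e-04  9.51483477e-01  3.07699621e-01  7.91433565e-02]
 [ 9.99999832e-01  4.89082190e-04 -3.12705473e-04 -2.84575678e-04]
 [-4.48024495e-04  3.07699454e-01 -9.51483497e-01 -1.20437896e-01]
 [ 0.00000000e+00  0.00000000e+00  0.00000000e+00  1.00000000e+00]]
```

View pics/scene0.png

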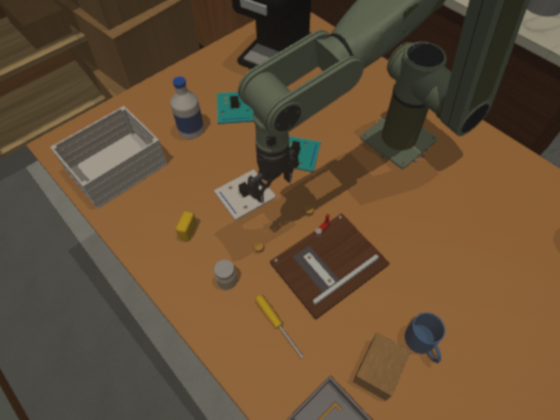

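View pics/side0.png

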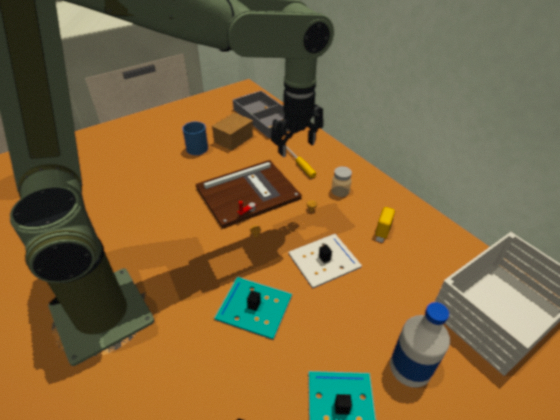

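View pics/wrist0.png

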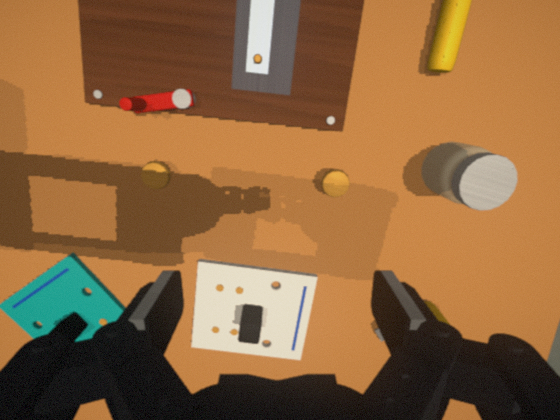

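```bash
cat > h.py <<'E'
import numpy as np,cv2,pickle
from scipy.spatial.transform import Rotation as R
def Rq(q): return R.from_quat([q[1],q[2],q[3],q[0]]).as_matrix()
def pose(c,s=None):
    if c.get("mount") is not None and "mount" in c:
        T=np.eye(4);T[:3,:3]=Rq(s["tcp_rot"]);T[:3,3]=s["ee_pos"];T=T@np.array(c["mount"]);return T
    T=np.eye(4);T[:3,:3]=Rq(c["orientation"]);T[:3,3]=c["eye"];return T
def ray(c,T,u,v):
    K=c["K"];d=np.array([(u-K[0,2])/K[0,0],-(v-K[1,2])/K[1,1],-1.]);return T[:3,:3]@d
def atz(c,T,u,v,z):
    d=ray(c,T,u,v);return T[:3,3]+d*(z-T[2,3])/d[2]
def dep(c,T,u,v):
    return T[:3,3]+ray(c,T,u,v)*c["depth"][int(round(v)),int(round(u))]
def cloud(c,T):
    h,w=c["depth"].shape;v,u=np.mgrid[:h,:w];K=c["K"];D=c["depth"]
    P=np.stack([(u-K[0,2])/K[0,0]*D,-(v-K[1,2])/K[1,1]*D,-D],-1)
    return P@T[:3,:3].T+T[:3,3]
def proj(c,T,P):
    p=T[:3,:3].T@(np.array(P)-T[:3,3]);K=c["K"];return K[0,0]*p[0]/-p[2]+K[0,2],K[1,1]*-p[1]/-p[2]+K[1,2]
E
python3 - <<'E'
from h import *
from plant import r
s=r.state()
for n,b in [("scene",(180,140,400,330)),("side",(180,140,400,330)),("wrist",(60,0,380,380))]:
    c=pickle.load(open(n+"0.pkl","rb"));x0,y0,x1,y1=b
    f=c["frame"][y0:y1,x0:x1];k=3 if n!="wrist" else 1.57
    cv2.imwrite(f"pics/{n}0z.png",cv2.resize(f,None,fx=k,fy=k,interpolation=cv2.INTER_CUBIC))
c=pickle.load(open("wrist0.pkl","rb"));T=pose(c,s)
for n,(u,v),z in [("corner tl?",(85,102),.018),("corner br",(343,130),.018),("post",(126,104),.073),("pivot",(181,99),.04),("plate TL",(199,262),.008),("TR",(316,276),.008),("BR",(301,359),.008),("BL",(193,348),.008),("block top",(252,310),.048)]:
    print(n,atz(c,T,u,v,z).round(4),dep(c,T,u,v).round(4))
E
```

```text
corner tl? [0.376  0.0812 0.018 ] [0.3757 0.0812 0.0174]
corner br [0.6437 0.053  0.018 ] [ 0.6477  0.0515 -0.0023]
post [0.4423 0.0792 0.073 ] [0.4421 0.0792 0.0727]
pivot [0.4814 0.0838 0.04  ] [0.4811 0.0838 0.0388]
plate TL [ 0.4775 -0.1067  0.008 ] [ 0.4773 -0.1071  0.0072]
TR [ 0.6229 -0.1262  0.008 ] [ 0.6229 -0.1265  0.0075]
BR [ 0.6069 -0.2545  0.008 ] [ 6.076e-01 -2.614e-01  5.000e-04]
BL [ 0.4598 -0.2362  0.008 ] [ 0.4571 -0.2436 -0.0005]
block top [ 0.545 -0.148  0.048] [ 0.5428 -0.165   0.0236]
```

View pics/wrist0z.png

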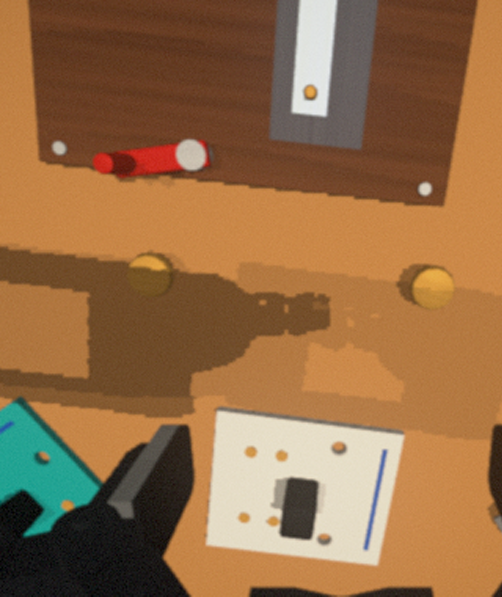

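View pics/scene0z.png

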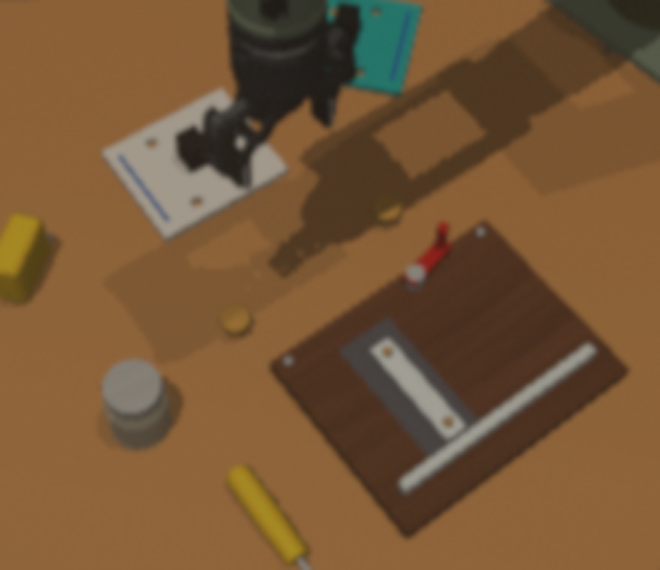

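View pics/side0z.png

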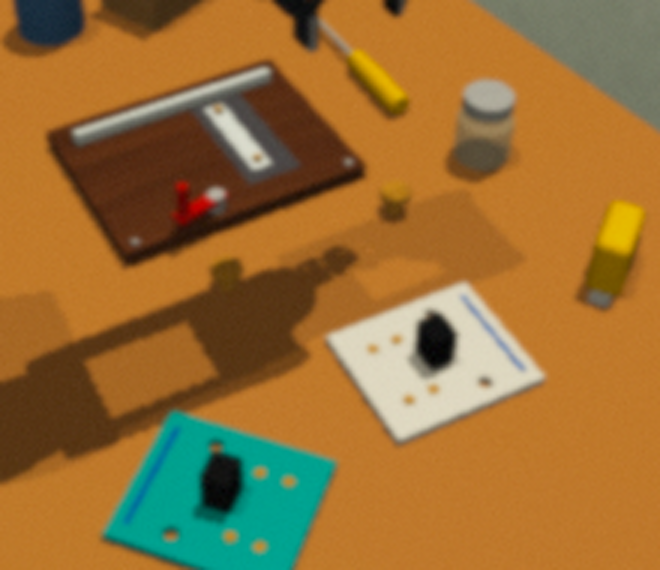

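Run:
```python
from h import *
from plant import r
s=r.state()
c=pickle.load(open("wrist0.pkl","rb"));T=pose(c,s)
a=-.105;O=np.array([.5209,.1715]);Rm=np.array([[np.cos(a),-np.sin(a)],[np.sin(a),np.cos(a)]])
J=lambda p:(Rm.T@(p[:2]-O)).round(4)
print("pin wrist",J(atz(c,T,257.5,59,.024)))
for n,P in [("scene",[(309,257),(329.3,280.7)]),("side",[(180+218/3,140+111/3),(180+257/3,140+158/3)])]:
    c=pickle.load(open(n+"0.pkl","rb"));T=pose(c)
    for p in P: print(n,J(atz(c,T,*p,.024)))
c=pickle.load(open("scene0.pkl","rb"));T=pose(c)
for p in [(485,222),(270,367),(408,537),(628,371)]: print("corner",J(atz(c,T,180+p[0]/3,140+p[1]/3,.018)))
for p in [(597,345),(398,480)]: print("fence inner top?",J(atz(c,T,180+p[0]/3,140+p[1]/3,.032)))
for p in [(102,152),(222,88),(288,171),(166,239)]: print("tmpl",(atz(c,T,180+p[0]/3,140+p[1]/3,.008))[:2].round(4))
```

```text
pin wrist [ 0.0392 -0.0467]
scene [ 0.038  -0.0432]
scene [0.0386 0.0474]
side [0.0374 0.0324]
side [ 0.0378 -0.0556]
corner [-0.1346 -0.0997]
corner [ 0.135  -0.0986]
corner [0.135  0.1083]
corner [-0.1335  0.1078]
fence inner top? [-0.1221  0.0738]
fence inner top? [0.1129 0.0657]
tmpl [ 0.6039 -0.2519]
tmpl [ 0.4552 -0.2306]
tmpl [ 0.4763 -0.1006]
tmpl [ 0.6231 -0.1227]
```

apply_moves --rows '[[[-0.04,-0.007,0.02,0.03,1],[-0.08,-0.014,0.04,0.06,1],[-0.12,-0.02,0.06,0.1,1],[-0.15,-0.027,0.08,0.13,1],[-0.179,-0.033,0.1,0.13,1],[-0.179,-0.033,0.12,0.13,1],[-0.179,-0.033,0.12,0.13,1],[-0.179,-0.033,0.12,0.13,1]]]'

```text
clock: 0.82
ee_pos: [0.5399, -0.1784, 0.1308]
tcp_rot: [-0.003, 0.752, 0.659, -0.001]
contact_force: [1.0, 0.4, -0.8]
grip_width: 0.0853
```

```bash
cat > snap.py <<'E'
import sys
from h import *
from plant import r,viewer
s=r.state();c=viewer.camera(sys.argv[1]);n=sys.argv[2]
c["s"]=s;pickle.dump(c,open(n+".pkl","wb"));cv2.imwrite(f"pics/{n}.png",c["frame"])
print(s["clock"],s["ee_pos"].round(4),s["tcp_rot"].round(4),s["contact_force"].round(2),round(s["grip_width"],4))
E
python3 snap.py wrist w1
```

```text
0.8167 [ 0.5399 -0.1784  0.1308] [-0.0028  0.7519  0.6593 -0.0012] [ 0.95  0.41 -0.76] 0.0853
```

View pics/w1.png

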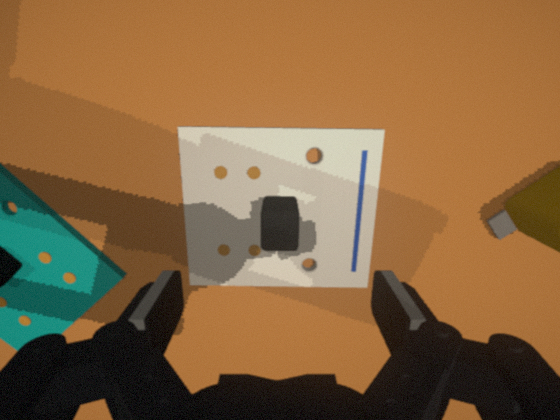

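Run:
```python
from h import *
c=pickle.load(open("w1.pkl","rb"));s=c["s"];T=pose(c,s);Rt=Rq(s["tcp_rot"])
q=[]
for p in [(179,127),(384.5,130),(367,287.5),(190,286)]:
    w=atz(c,T,*p,.008);t=Rt.T@(w-s["ee_pos"]);q.append(t);print(w[:2].round(4),t.round(4))
q=np.array(q);print("center",q.mean(0));
for i,j in [(0,1),(3,2)]:d=q[j]-q[i];print(np.arctan2(-d[0],d[1]),np.linalg.norm(d))
for i,j in [(3,0),(2,1)]:d=q[j]-q[i];print(np.arctan2(d[1],d[0]),np.linalg.norm(d))
P=cloud(c,T);m=(P[...,2]>.035)&(P[...,2]<.06)&(abs(P[...,0]-.54)<.05)&(abs(P[...,1]+.18)<.05)
B=(P[m]-s["ee_pos"])@Rt;print(m.sum(),B.min(0),B.max(0),P[m].mean(0), P[m][:,2].max())
v,u=np.nonzero(m);print(u.min(),u.max(),v.min(),v.max())
top=m&(P[...,2]>.045);B=(P[top]-s["ee_pos"])@Rt;print(B.min(0),B.max(0))
```

```text
[ 0.477  -0.1061] [ 0.0632 -0.0711  0.1234]
[ 0.6242 -0.1276] [0.0611 0.0777 0.1225]
[ 0.6055 -0.2559] [-0.0685  0.0759  0.1223]
[ 0.4572 -0.2354] [-0.0675 -0.0738  0.1231]
center [-0.00292636  0.00214858  0.12281413]
0.014201010917296676 0.14879401800466796
0.006802519821504289 0.1497038192623344
0.020730964298471325 0.13077385781470804
0.013801814315311937 0.1296635337878826
1741 [-0.01644578 -0.01191856  0.08107448] [0.01345482 0.01423289 0.09574362] [ 0.54053005 -0.17791784  0.04678928] 0.04974908976916262
260 298 204 250
[-0.01644578 -0.01182307  0.08107448] [0.01318177 0.01402123 0.08584925]
```

apply_moves --rows '[[[-0.002,0.0015,0.02,0.014,1],[-0.002,0.0015,0.045,0.014,1],[-0.002,0.0015,0.07,0.014,1],[-0.002,0.0015,0.085,0.014,1],[-0.002,0.0015,0.093,0.014,1],[-0.002,0.0015,0.093,0.014,1],[-0.002,0.0015,0.093,0.014,0],[-0.002,0.0015,0.093,0.014,0]]]' --grip_force 40

```text
clock: 1.53
ee_pos: [0.5441, -0.1808, 0.0416]
tcp_rot: [0.001, 0.756, 0.655, 0.0]
contact_force: [0.8, 0.8, -0.2]
grip_width: 0.0645
```

apply_moves --rows '[[[0,0,0,0,0],[0,0,0,0,0],[0,0,0,0,0],[0,0,0,0,0],[0,0,0,0,0],[0,0,0,0,0],[0,0,0,0,0],[0,0,0,0,0]]]'

```text
clock: 2.2
ee_pos: [0.5443, -0.181, 0.0429]
tcp_rot: [0.001, 0.756, 0.655, 0.0]
contact_force: [-2.6, 1.3, 6.8]
grip_width: 0.0249
```

apply_moves --rows '[[[0,0,-0.005,0,0],[0,0,-0.02,0,0],[0,0,-0.04,0,0],[0,0,-0.06,0,0],[0,0,-0.08,0,0],[0,0,-0.1,0,0],[0,0,-0.1,0,0],[0,0,-0.1,0,0]]]'

```text
clock: 2.87
ee_pos: [0.5448, -0.1813, 0.1437]
tcp_rot: [0.002, 0.756, 0.655, 0.001]
contact_force: [-1.0, -0.3, -3.7]
grip_width: 0.0257
```

```bash
python3 snap.py wrist w2
python3 - <<'E'
from plant import r; s=r.state();print(s["contact_force"],s["wrist_torque"])
E
```

```text
2.8667 [ 0.5448 -0.1813  0.1437] [0.0023 0.7557 0.6549 0.0008] [-1.01 -0.3  -3.73] 0.0257
[ 0.15736527  0.52796101 -3.75037569] [ 0.00441398 -0.01488978  0.01100714]
```

View pics/w2.png

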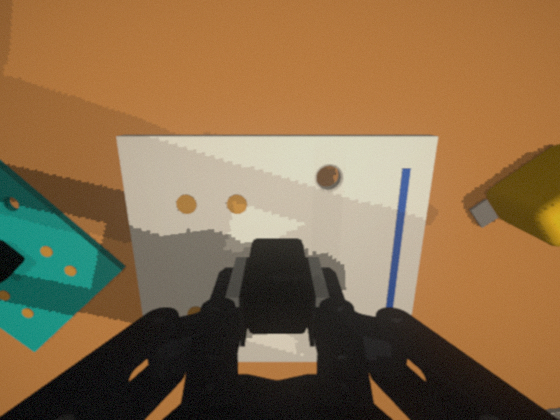

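Run:
```python
from h import *
c=pickle.load(open("w2.pkl","rb"));M=np.array(c["mount"])
P=cloud(c,M)
m=np.zeros(P.shape[:2],bool);m[140:230,130:230]=1;m[140:170,240:400]=1;m[190:290,350:390]=1
Q=P[m];Q=Q[abs(Q[:,2]-.035)<.02]
A=np.c_[Q[:,:2],np.ones(len(Q))];k=np.linalg.lstsq(A,Q[:,2],rcond=None)[0];print("plane",k,len(Q))
def at(u,v):
    K=c["K"];d=M[:3,:3]@np.array([(u-K[0,2])/K[0,0],-(v-K[1,2])/K[1,1],-1]);o=M[:3,3]
    t=(k[2]+k[0]*o[0]+k[1]*o[1]-o[2])/(d[2]-k[0]*d[0]-k[1]*d[1]);return o+t*d
for p in [(117,136.5),(438,136),(329,177),(186,204),(236.5,204),(406,169)]:print(p,at(*p).round(4))
f=c["frame"][120:240,280:460];cv2.imwrite("pics/w2z.png",cv2.resize(f,None,fx=4,fy=4,interpolation=cv2.INTER_CUBIC))
```

```text
plane [-0.00101516  0.00077261  0.03507687] 17685
(117, 136.5) [ 0.0647 -0.0747  0.035 ]
(438, 136) [0.0649 0.0748 0.0351]
(329, 177) [0.0454 0.025  0.0351]
(186, 204) [ 0.0318 -0.0454  0.035 ]
(236.5, 204) [ 0.0318 -0.0203  0.035 ]
(406, 169) [0.0493 0.0618 0.0351]
```

View pics/w2z.png

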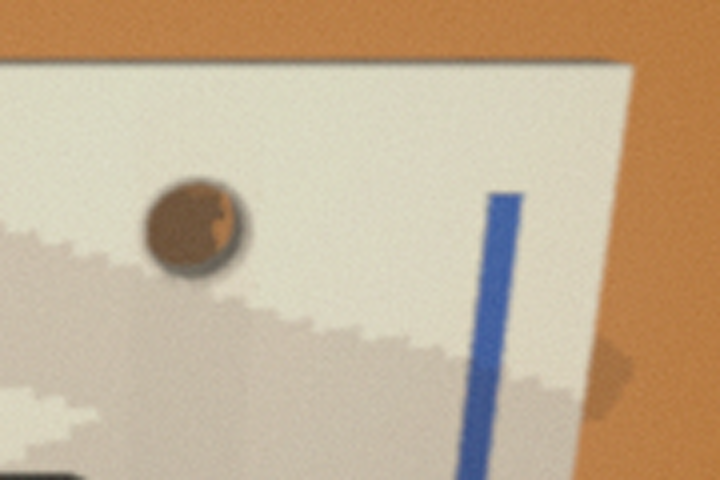

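apply_moves --rows '[[[0.03,-0.006,-0.02,0,0],[0.065,-0.014,-0.04,0,0],[0.1,-0.02,-0.06,-0.01,0],[0.135,-0.028,-0.06,-0.02,0],[0.17,-0.036,-0.06,-0.03,0],[0.205,-0.043,-0.06,-0.038,0],[0.226,-0.048,-0.06,-0.038,0],[0.226,-0.048,-0.06,-0.038,0]]]'

```text
clock: 3.58
ee_pos: [0.5256, 0.0544, 0.1991]
tcp_rot: [-0.002, 0.742, 0.671, -0.001]
contact_force: [0.1, 0.4, -3.6]
grip_width: 0.0254
```

apply_moves --rows '[[[0,0,0,0,0],[0,0,0,0,0],[0,0,0,0,0],[0,0,0,0,0],[0,0,0,0,0],[0,0,0,0,0],[0,0,0,0,0],[0,0,0,0,0]]]'

```text
clock: 4.25
ee_pos: [0.5258, 0.054, 0.1992]
tcp_rot: [-0.002, 0.742, 0.671, -0.001]
contact_force: [0.4, -0.1, -3.4]
grip_width: 0.0255
```

```bash
python3 snap.py wrist w3
```

```text
4.25 [0.5258 0.054  0.1992] [-0.0023  0.7418  0.6706 -0.0009] [ 0.37 -0.05 -3.42] 0.0255
```

View pics/w3.png

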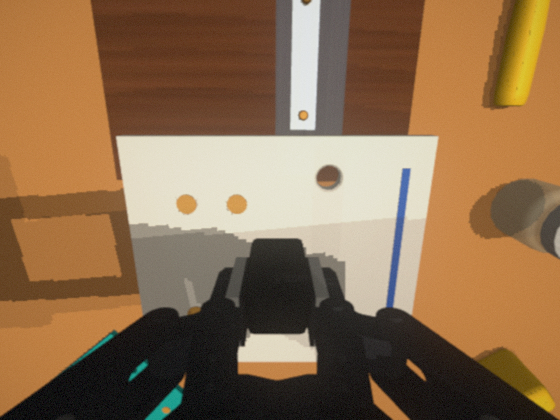

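Run:
```python
from h import *
c=pickle.load(open("w3.pkl","rb"))
f=c["frame"][0:135,250:370];cv2.imwrite("pics/w3z.png",cv2.resize(f,None,fx=4.4,fy=4.4,interpolation=cv2.INTER_CUBIC))
```

```text
(no output)
```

View pics/w3z.png

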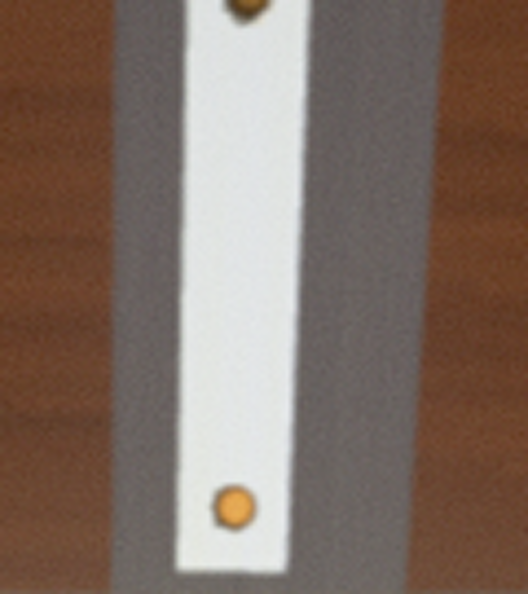

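apply_moves --rows '[[[0.03,0,0,0,0],[0.05,0,0,0,0],[0.05,0,0,0,0],[0.05,0,0,0,0],[0.05,0,0,0,0],[0.05,0,0,0,0],[0.05,0,0,0,0],[0.05,0,0,0,0]]]'

```text
clock: 4.97
ee_pos: [0.5308, 0.1032, 0.1993]
tcp_rot: [-0.002, 0.742, 0.67, -0.001]
contact_force: [0.4, -1.3, -3.2]
grip_width: 0.0254
```

```bash
python3 snap.py wrist w4;python3 - <<'E'
from h import *
c=pickle.load(open("w4.pkl","rb"))
f=c["frame"][0:140,250:400];cv2.imwrite("pics/w4z.png",cv2.resize(f,None,fx=4,fy=4,interpolation=cv2.INTER_CUBIC))
E
```

```text
4.9667 [0.5308 0.1032 0.1993] [-0.0022  0.742   0.6704 -0.001 ] [ 0.4  -1.32 -3.22] 0.0254
```

View pics/w4.png

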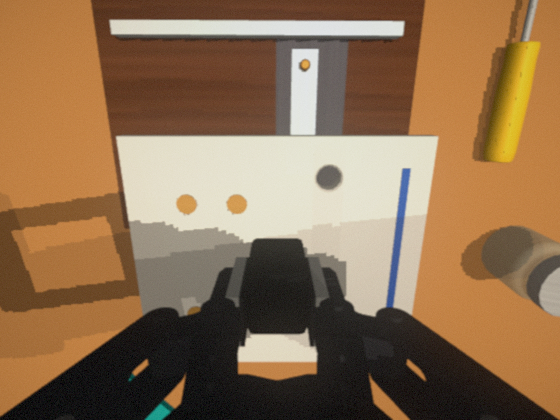

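View pics/w4z.png

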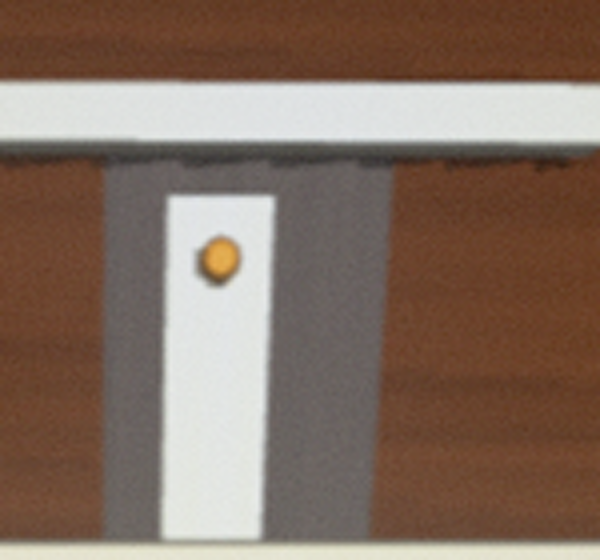

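Run:
```python
from h import *
def L(n):
    c=pickle.load(open(n+".pkl","rb"));return c,pose(c,c["s"])
c3,T3=L("w3");c4,T4=L("w4")
p1=atz(c3,T3,303.4,115,.025);p2=atz(c4,T4,305.3,64.5,.025)
s=c4["s"];Rt=Rq(s["tcp_rot"])
d=p2-p1;print(p1,p2,np.linalg.norm(d[:2]),"yaw pins",np.arctan2(-d[0],d[1]))
fa=atz(c4,T4,111,34.7,.032);fb=atz(c4,T4,403,36.2,.032);e=fb-fa
print(fa,fb,np.linalg.norm(e),"yaw fence",np.arctan2(e[1],e[0]))
print("tool yaw",np.arctan2(Rt[1,1],Rt[0,1]),"tilt z",Rt[:,2])
q1=atz(c3,T3,302.8,129.8,.0185);q2=atz(c3,T3,306.4,0,.0185);g=q2-q1;print("strip",np.arctan2(-g[0],g[1]))
mid=(p1+p2)/2
for yaw in (-.105,):
    x=np.array([np.cos(yaw),np.sin(yaw)]);y=np.array([-x[1],x[0]])
    G=mid[:2]-.025*x; print("grip target",G,"fence dist from mid",(fa[:2]-mid[:2])@y,(fb[:2]-mid[:2])@y)
    w=np.r_[G,s["ee_pos"][2]]-s["ee_pos"];print("tool shift",Rt.T@w)
P=cloud(c4,T4);print("board z",np.median(P[50:120,150:260,2]))
```

```text
[0.55468375 0.12172012 0.025     ] [0.56438175 0.21079148 0.025     ] 0.08959775600606946 yaw pins -0.10845176292487449
[0.41268943 0.24736433 0.032     ] [0.6419488  0.22270636 0.032     ] 0.230581591768983 yaw fence -0.10714305669052622
tool yaw -0.10140371884641387 tilt z [-0.00451922  0.00197102 -0.99998785]
strip -0.10524726216130335
grip target [0.53467044 0.16887598] fence dist from mid 0.06527160227234037 0.06477745322763359
tool shift [ 0.0657322  -0.00277629  0.00011186]
board z 0.01776251446229901
```

apply_moves --rows '[[[0.03,-0.0015,0,0.006,0],[0.0645,-0.003,0.01,0.006,0],[0.0645,-0.003,0.04,0.006,0],[0.0645,-0.003,0.07,0.006,0],[0.0645,-0.003,0.1,0.006,0],[0.0645,-0.003,0.117,0.006,0],[0.0645,-0.003,0.117,0.006,0],[0.0645,-0.003,0.117,0.006,0]]]'

```text
clock: 5.68
ee_pos: [0.533, 0.1676, 0.0815]
tcp_rot: [-0.003, 0.744, 0.668, -0.002]
contact_force: [-0.1, 0.4, -2.7]
grip_width: 0.0253
```

```bash
python3 snap.py wrist w5;python3 - <<'E'
from h import *
c=pickle.load(open("w5.pkl","rb"))
f=c["frame"][90:220,230:460];cv2.imwrite("pics/w5z.png",cv2.resize(f,None,fx=3.4,fy=3.4,interpolation=cv2.INTER_CUBIC))
s=c["s"];Rt=Rq(s["tcp_rot"]);G=np.array([.53467,.16888,s["ee_pos"][2]]);print("to go",Rt.T@(G-s["ee_pos"]),"yaw",np.arctan2(Rt[1,1],Rt[0,1]),Rt[:,2])
E
```

```text
5.6833 [0.533  0.1676 0.0815] [-0.003   0.7441  0.668  -0.0022] [-0.06  0.4  -2.74] 0.0253
to go [ 1.42704206e-03  1.57172774e-03 -1.06101103e-05] yaw -0.10766532120700317 [-0.00732109  0.00156256 -0.99997198]
```

View pics/w5z.png

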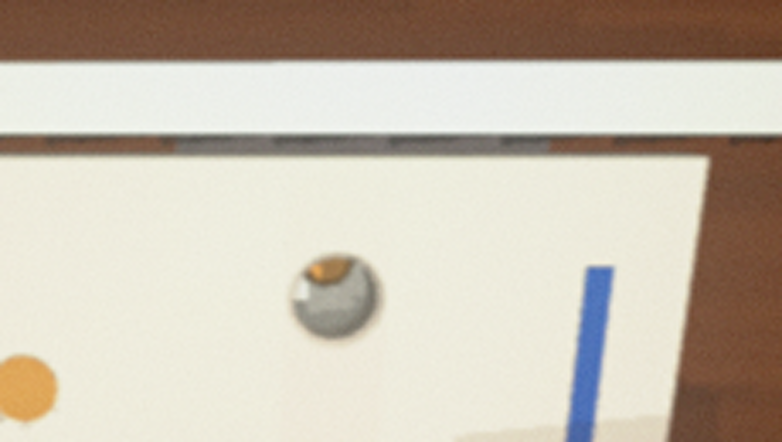

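Run:
```python
from h import *
c=pickle.load(open("w5.pkl","rb"));s=c["s"];T=pose(c,s);Rt=Rq(s["tcp_rot"])
# template hole +y in tool=(.0454,.025,.043): pin in tool:
for p in [(326.8,168.3)]:
    print(Rt.T@(atz(c,T,*p,.025)-s["ee_pos"]))
for p in [(230+175/3.4,90+134/3.4),(230+700/3.4,90+134.5/3.4)]: print("fence",Rt.T@(atz(c,T,*p,.032)-s["ee_pos"]))
print("plate edge",[Rt.T@(atz(c,T,*p,s["ee_pos"][2]-.035)-s["ee_pos"]) for p in [(250,90+155/3.4),(230+709/3.4,90+156/3.4)]])
```

```text
[0.04567252 0.02698244 0.05631129]
fence [0.06683733 0.0020692  0.04951284]
fence [0.06677568 0.0799536  0.0489328 ]
plate edge [array([ 0.06507918, -0.01278146,  0.03514607]), array([0.06496843, 0.07476611, 0.03449403])]
```

apply_moves --rows '[[[0.001,0.0017,0,0,0],[0.001,0.0017,0.002,0,0],[0.001,0.0017,0.004,0,0],[0.001,0.0017,0.006,0,0],[0.001,0.0017,0.008,0,0],[0.001,0.0017,0.009,0,0],[0.001,0.0017,0.009,0,0],[0.001,0.0017,0.009,0,0]]]'

```text
clock: 6.4
ee_pos: [0.5362, 0.1687, 0.074]
tcp_rot: [-0.002, 0.744, 0.668, -0.001]
contact_force: [0.3, 0.8, -3.1]
grip_width: 0.025
```

```bash
cat > st.py <<'E'
from h import *
from plant import r
s=r.state();Rt=Rq(s["tcp_rot"]);G=np.array([.53467,.16888,s["ee_pos"][2]])
print(s["clock"],s["ee_pos"].round(4),"to go",(Rt.T@(G-s["ee_pos"])).round(4),"yaw",np.arctan2(Rt[1,1],Rt[0,1]).round(4),Rt[:,2].round(4),"F tool",(Rt.T@s["contact_force"]).round(2),"M",s["wrist_torque"].round(3))
E
python3 st.py
```

```text
6.4 [0.5362 0.1687 0.074 ] to go [ 0.     -0.0015  0.    ] yaw -0.1077 [-0.0037  0.0021 -1.    ] F tool [0.87 0.22 3.14] M [ 0.02  -0.046 -0.044]
```

apply_moves --rows '[[[0,-0.0005,0,0,0],[0,-0.001,0,0,0],[0,-0.001,0,0,0],[0,-0.001,0,0,0],[0,-0.001,0,0,0],[0,-0.001,0,0,0],[0,-0.001,0,0,0],[0,-0.001,0,0,0]]]'

```text
clock: 7.07
ee_pos: [0.5352, 0.1688, 0.074]
tcp_rot: [-0.002, 0.744, 0.668, -0.001]
contact_force: [-0.8, 0.1, -3.3]
grip_width: 0.0253
```

```bash
python3 st.py; python3 snap.py wrist w6;python3 - <<'E'
from h import *
c=pickle.load(open("w6.pkl","rb"))
f=c["frame"][90:220,230:460];cv2.imwrite("pics/w6z.png",cv2.resize(f,None,fx=3.4,fy=3.4,interpolation=cv2.INTER_CUBIC))
E
```

```text
7.0667 [0.5352 0.1688 0.074 ] to go [ 0.     -0.0006  0.    ] yaw -0.1077 [-0.0037  0.0022 -1.    ] F tool [ 0.05 -0.81  3.27] M [ 0.019 -0.024 -0.006]
7.0667 [0.5352 0.1688 0.074 ] [-2.000e-03  7.441e-01  6.680e-01 -6.000e-04] [-0.82  0.14 -3.27] 0.0253
```

View pics/w6z.png

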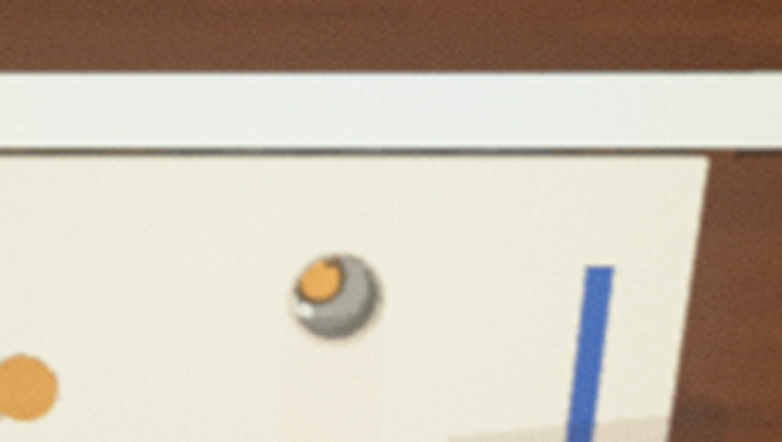

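Run:
```python
from h import *
c=pickle.load(open("w6.pkl","rb"));s=c["s"];T=pose(c,s);Rt=Rq(s["tcp_rot"])
print(Rt.T@(atz(c,T,324.1,172.6,.025)-s["ee_pos"]), "hole",Rt.T@(atz(c,T,230+336/3.4,90+297/3.4,s["ee_pos"][2]-.035)-s["ee_pos"]))
```

```text
[0.04477567 0.02454048 0.04899772] hole [0.04528221 0.02487382 0.03498318]
```

apply_moves --rows '[[[0,-0.0003,0.001,0,0],[0,-0.0003,0.002,0,0],[0,-0.0003,0.003,0,0],[0,-0.0003,0.004,0,0],[0,-0.0003,0.005,0,0],[0,-0.0003,0.006,0,0],[0,-0.0003,0.007,0,0],[0,-0.0003,0.007,0,0]]]'

```text
clock: 7.78
ee_pos: [0.5347, 0.1688, 0.0667]
tcp_rot: [-0.002, 0.744, 0.668, -0.001]
contact_force: [-0.9, -0.6, -4.3]
grip_width: 0.0255
```

```bash
python3 st.py
```

```text
7.7833 [0.5347 0.1688 0.0667] to go [ 0.0001 -0.      0.    ] yaw -0.1077 [-0.0042  0.0021 -1.    ] F tool [-0.67 -0.82  4.35] M [ 0.046  0.07  -0.069]
```

No contact yet; continue gently.

apply_moves --rows '[[[0,0,0.0005,0,0],[0,0,0.001,0,0],[0,0,0.0015,0,0],[0,0,0.002,0,0],[0,0,0.0025,0,0],[0,0,0.003,0,0],[0,0,0.003,0,0],[0,0,0.003,0,0]]]'

```text
clock: 8.45
ee_pos: [0.5346, 0.1688, 0.0637]
tcp_rot: [-0.002, 0.744, 0.668, -0.001]
contact_force: [0.7, -0.3, -3.3]
grip_width: 0.0257
```

```bash
python3 st.py
```

```text
8.45 [0.5346 0.1688 0.0637] to go [0.0001 0.     0.    ] yaw -0.1077 [-0.0043  0.002  -1.    ] F tool [-0.19  0.79  3.35] M [-0.005 -0.018 -0.017]
```

apply_moves --rows '[[[0,0,0.0005,0,0],[0,0,0.001,0,0],[0,0,0.0015,0,0],[0,0,0.002,0,0],[0,0,0.002,0,0],[0,0,0.002,0,0],[0,0,0.002,0,0],[0,0,0.002,0,0]]]'

```text
clock: 9.12
ee_pos: [0.5347, 0.1688, 0.0617]
tcp_rot: [-0.002, 0.744, 0.668, -0.001]
contact_force: [-0.4, -1.4, -3.4]
grip_width: 0.0253
```

```bash
python3 st.py
```

```text
9.1167 [0.5347 0.1688 0.0617] to go [ 0. -0.  0.] yaw -0.1077 [-0.0042  0.0021 -1.    ] F tool [-1.39 -0.2   3.4 ] M [-0.001 -0.063  0.076]
```

apply_moves --rows '[[[0,0,0,0,0.35],[0,0,0,0,0.4],[0,0,0,0,0.5],[0,0,0,0,0.6],[0,0,0,0,0.6],[0,0,0,0,0.6],[0,0,0,0,0.6],[0,0,0,0,0.6]]]'

```text
clock: 9.78
ee_pos: [0.5347, 0.1688, 0.0617]
tcp_rot: [-0.002, 0.744, 0.668, -0.001]
contact_force: [0.1, -0.4, -0.4]
grip_width: 0.0514
```

apply_moves --rows '[[[0,0,-0.02,0,0.6],[0,0,-0.05,0,0.6],[0,0,-0.08,0,0.6],[0,0,-0.1,0,0.6],[-0.03,0,-0.11,0,0.6],[-0.05,0,-0.11,0,0.6],[-0.05,0,-0.11,0,0.6],[-0.05,0,-0.11,0,0.6]]]'

```text
clock: 10.45
ee_pos: [0.5297, 0.1183, 0.1718]
tcp_rot: [-0.002, 0.745, 0.667, -0.001]
contact_force: [-0.8, -0.8, -0.5]
grip_width: 0.0512
```

```bash
python3 st.py; python3 snap.py wrist w7
```

```text
10.45 [0.5297 0.1183 0.1718] to go [ 0.0508 -0.0006  0.0001] yaw -0.1097 [-0.004   0.0025 -1.    ] F tool [-0.92 -0.72  0.53] M [ 0.008 -0.018 -0.001]
10.45 [0.5297 0.1183 0.1718] [-2.200e-03  7.448e-01  6.673e-01 -7.000e-04] [-0.82 -0.83 -0.52] 0.0512
```

View pics/w7.png

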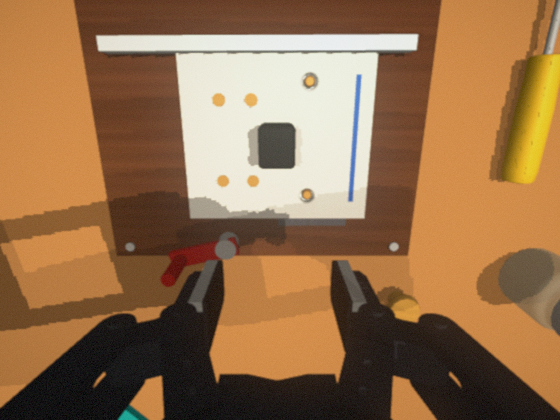

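Run:
```python
from h import *
c=pickle.load(open("w7.pkl","rb"));s=c["s"];T=pose(c,s);Rt=Rq(s["tcp_rot"])
P=cloud(c,T);m=np.zeros(P.shape[:2],bool);m[60:115,190:295]=1;m[100:185,310:345]=1;m[180:200,200:290]=1
f=c["frame"].astype(int);m&=(f.min(-1)>120)
Q=P[m];A=np.c_[Q[:,:2],np.ones(len(Q))];k,_,_,_=np.linalg.lstsq(A,Q[:,2],rcond=None);print("tilt",k[:2],"z",np.median(Q[:,2]),m.sum())
g=c["frame"][220:300,140:260];cv2.imwrite("pics/w7z.png",cv2.resize(g,None,fx=6,fy=6,interpolation=cv2.INTER_CUBIC))
m=(P[...,2]>.066)&(P[...,2]<.08);m[:,250:]=0;m[:240]=0;m[300:]=0;v,u=np.nonzero(m);print(len(v),u.min(),u.max(),v.min(),v.max(),P[m].mean(0))
hsv=cv2.cvtColor(c["frame"],cv2.COLOR_BGR2HSV)
```

```text
tilt [0.01254847 0.01373981] z 0.025815502264269707 10223
226 160 177 269 286 [0.44169707 0.08109952 0.07142792]
```

View pics/w7z.png

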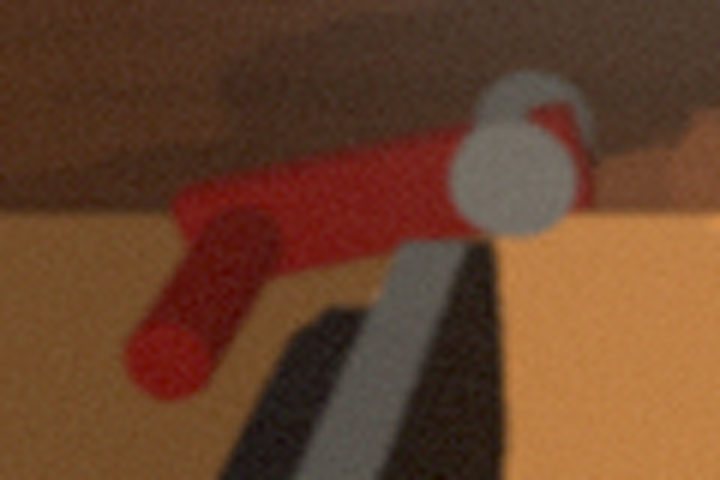

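Run:
```python
from h import *
c=pickle.load(open("w7.pkl","rb"));s=c["s"];T=pose(c,s);Rt=Rq(s["tcp_rot"])
P=cloud(c,T);Z=P[...,2]
def fit(m):
    Q=P[m];k=np.zeros(3)
    for _ in range(4):
        A=np.c_[Q[:,:2]-[.53,.17],np.ones(len(Q))];k=np.linalg.lstsq(A,Q[:,2],rcond=None)[0];e=Q[:,2]-A@k;Q=Q[abs(e)<2.5*e.std()]
    return k.round(4),e.std().round(4),len(Q)
m=np.zeros(Z.shape,bool)
for a in [(60,90,185,300),(60,210,340,350),(110,170,190,250),(120,180,310,340),(190,215,200,290)]: m[a[0]:a[1],a[2]:a[3]]=1
print("plate",fit(m))
m=np.zeros(Z.shape,bool)
for a in [(70,230,120,165),(70,210,385,405),(225,235,250,330),(5,25,100,400)]: m[a[0]:a[1],a[2]:a[3]]=1
print("board",fit(m))
p=atz(c,T,140+168/6,220+362/6,.073);q=atz(c,T,140+514/6,220+178/6,.0405)
print("post",p,"pivot",q,np.linalg.norm((p-q)[:2]))
print("post tool",Rt.T@(p-s["ee_pos"]),"dep pivot",dep(c,T,226,250))
```

```text
plate (array([0.0005, 0.    , 0.0258]), np.float64(0.0007), 12309)
board (array([0.0004, 0.    , 0.0178]), np.float64(0.0007), 16381)
post [0.44170859 0.0797323  0.073     ] pivot [0.48190521 0.08584588 0.0405    ] 0.04065887480965808
post tool [-0.04814273 -0.08284298  0.09908022] dep pivot [0.48143916 0.08413808 0.03738599]
```

apply_moves --rows '[[[-0.02,-0.035,0,0,0.6],[-0.04,-0.07,0,0,0.6],[-0.048,-0.083,0.01,0,0.6],[-0.048,-0.083,0.04,0,0.6],[-0.048,-0.083,0.07,0,0.6],[-0.048,-0.083,0.09,0,0.6],[-0.048,-0.083,0.09,0,0.6],[-0.048,-0.083,0.09,0,0.6]]]'

```text
clock: 11.17
ee_pos: [0.4401, 0.0811, 0.0806]
tcp_rot: [-0.004, 0.744, 0.668, -0.002]
contact_force: [-0.2, 0.5, 1.0]
grip_width: 0.0514
```

```bash
python3 st.py; python3 snap.py wrist w8
python3 - <<'E'
from h import *
c=pickle.load(open("w8.pkl","rb"));s=c["s"];T=pose(c,s);Rt=Rq(s["tcp_rot"])
print(Rt.T@(np.array([.442,.0797,.073])-s["ee_pos"]))
E
```

```text
11.1667 [0.4401 0.0811 0.0806] to go [ 0.0975  0.0845 -0.0005] yaw -0.1078 [-0.0085  0.0029 -1.    ] F tool [ 0.52 -0.29 -0.95] M [0.038 0.013 0.021]
11.1667 [0.4401 0.0811 0.0806] [-0.0039  0.7442  0.668  -0.0022] [-0.22  0.54  0.96] 0.0514
[-0.00118928  0.00206692  0.00755894]
```

View pics/w8.png

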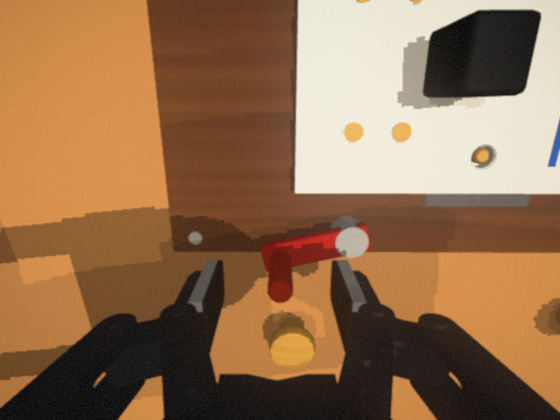

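apply_moves --rows '[[[-0.001,0.002,0.006,0,0.6],[-0.001,0.002,0.013,0,0.6],[-0.001,0.002,0.013,0,0.6],[-0.001,0.002,0.013,0,0.3],[-0.001,0.002,0.013,0,0.2],[-0.001,0.002,0.013,0,0],[-0.001,0.002,0.013,0,0],[-0.001,0.002,0.013,0,0]]]' --grip_force 25

```text
clock: 11.88
ee_pos: [0.4415, 0.0798, 0.0691]
tcp_rot: [-0.004, 0.744, 0.668, -0.003]
contact_force: [-6.6, 0.2, 6.5]
grip_width: 0.0108
```

```bash
python3 st.py
python3 - <<'E'
from plant import r
from h import *
s=r.state();Rt=Rq(s["tcp_rot"]);C=np.array([.4817,.0848]);p=s["ee_pos"][:2]
d=p-C;a0=np.arctan2(d[1],d[0])%(2*np.pi);print(s["grip_width"],np.hypot(*d),np.degrees(a0))
for a in np.linspace(np.degrees(a0),85,13):
    t=C+.04*np.array([np.cos(np.radians(a)),np.sin(np.radians(a))]);w=Rt.T@np.r_[t-p,0];print(round(a),w[:2].round(4))
E
```

```text
11.8833 [0.4415 0.0798 0.0691] to go [ 0.0986  0.0831 -0.0007] yaw -0.1076 [-0.0099  0.0027 -0.9999] F tool [-0.48 -6.6  -6.39] M [-0.051  0.926  0.007]
0.010797187840404288 0.04053540396822287 187.0796007865024
187 [0.0001 0.0005]
179 [ 0.006  -0.0004]
170 [ 0.0119 -0.0005]
162 [0.0178 0.0004]
153 [0.0235 0.0021]
145 [0.0289 0.0046]
136 [0.0338 0.0078]
128 [0.0382 0.0118]
119 [0.042  0.0164]
111 [0.045  0.0215]
102 [0.0473 0.027 ]
94 [0.0487 0.0327]
85 [0.0493 0.0386]
```

apply_moves --rows '[[[0.006,0,0,0,0],[0.012,0,0,0,0],[0.018,0.0005,0,0,0],[0.0235,0.002,0,0,0],[0.029,0.0045,0,0,0],[0.034,0.008,0,0,0],[0.034,0.008,0,0,0],[0.034,0.008,0,0,0]]]'

```text
clock: 12.55
ee_pos: [0.4504, 0.1144, 0.0691]
tcp_rot: [-0.007, 0.744, 0.668, -0.004]
contact_force: [-7.7, 5.5, 8.4]
grip_width: 0.0108
```

```bash
python3 st.py
python3 - <<'E'
from plant import r
from h import *
s=r.state();Rt=Rq(s["tcp_rot"]);C=np.array([.4817,.0848]);p=s["ee_pos"][:2]
d=p-C;a0=np.arctan2(d[1],d[0])%(2*np.pi);print(s["grip_width"],np.hypot(*d),np.degrees(a0))
for a in np.linspace(np.degrees(a0),85,8):
    t=C+.04*np.array([np.cos(np.radians(a)),np.sin(np.radians(a))]);w=Rt.T@np.r_[t-p,0];print(round(a),w[:2].round(4))
E
```

```text
12.55 [0.4504 0.1144 0.0691] to go [ 0.0633  0.0779 -0.0011] yaw -0.1082 [-0.0163  0.0055 -0.9999] F tool [ 4.63 -8.39 -8.26] M [ 0.841  1.123 -0.062]
0.010824931751539655 0.043122923205606366 136.63271813812136
137 [-0.0019  0.0025]
129 [0.002  0.0059]
122 [0.0054 0.0097]
115 [0.0083 0.0139]
107 [0.0107 0.0185]
100 [0.0124 0.0234]
92 [0.0135 0.0284]
85 [0.0139 0.0335]
```

apply_moves --rows '[[[0.001,0.005,0,0,0],[0.004,0.009,0,0,0],[0.007,0.0135,0,0,0],[0.01,0.0185,0,0,0],[0.012,0.0235,0,0,0],[0.013,0.0285,0,0,0],[0.0135,0.034,0,0,0],[0.0135,0.034,0,0,0]]]'

```text
clock: 13.22
ee_pos: [0.4852, 0.1282, 0.0687]
tcp_rot: [-0.011, 0.745, 0.667, -0.002]
contact_force: [-2.1, 13.0, 0.4]
grip_width: 0.0112
```

```bash
python3 st.py; python3 snap.py side s9
python3 - <<'E'
from h import *
c=pickle.load(open("s9.pkl","rb"));g=c["frame"][130:280,160:340]
cv2.imwrite("pics/s9z.png",cv2.resize(g,None,fx=4,fy=4,interpolation=cv2.INTER_CUBIC))
d=c["s"]["ee_pos"][:2]-[.4817,.0848];print(np.hypot(*d),np.degrees(np.arctan2(d[1],d[0])))
E
```

```text
13.2167 [0.4852 0.1282 0.0687] to go [ 0.0459  0.0447 -0.0003] yaw -0.11 [-0.0171  0.0131 -0.9998] F tool [12.71 -3.57 -0.24] M [ 2.002  0.063 -0.175]
13.2167 [0.4852 0.1282 0.0687] [-0.0106  0.7449  0.6671 -0.002 ] [-2.15 13.02  0.45] 0.0112
0.04354777537861685 85.3639792556242
```

View pics/s9z.png

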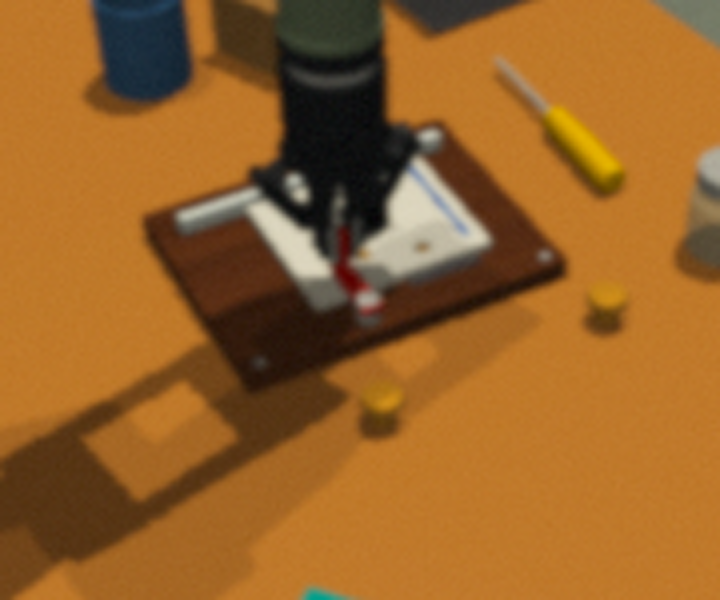

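apply_moves --rows '[[[0,0,0,0,0.4],[0,0,0,0,0.4],[0,0,0,0,0.4],[0,0,0,0,0.4],[0,0,-0.02,0,0.4],[0,0,-0.05,0,0.4],[0,0,-0.08,0,0.4],[0,0,-0.1,0,0.4]]]'

```text
clock: 13.93
ee_pos: [0.4881, 0.1264, 0.1714]
tcp_rot: [-0.009, 0.745, 0.667, -0.001]
contact_force: [1.1, 0.1, 0.5]
grip_width: 0.0341
```

apply_moves --rows '[[[-0.03,0,0,0,0.4],[-0.03,0,0,0,0.4],[-0.03,0,0,0,0.4],[-0.03,0,0,0,0.4],[-0.03,0,0,0,0.4],[-0.03,0,0,0,0.4],[-0.03,0,0,0,0.4],[-0.03,0,0,0,0.4]]]'

```text
clock: 14.6
ee_pos: [0.4846, 0.097, 0.1706]
tcp_rot: [-0.01, 0.745, 0.667, -0.001]
contact_force: [0.4, -0.4, 0.7]
grip_width: 0.0339
```

```bash
python3 st.py; python3 snap.py wrist w10;python3 snap.py side s10
```

```text
14.6 [0.4846 0.097  0.1706] to go [0.0769 0.0419 0.0002] yaw -0.1101 [-0.0143  0.0131 -0.9998] F tool [-0.38  0.46 -0.73] M [ 0.02  -0.035  0.025]
14.6 [0.4846 0.097  0.1706] [-0.0097  0.7449  0.6671 -0.0009] [ 0.43 -0.44  0.72] 0.0339
14.65 [0.4846 0.097  0.1707] [-0.0095  0.7449  0.6671 -0.0009] [ 0.17  0.4  -0.  ] 0.0342
```

View pics/w10.png

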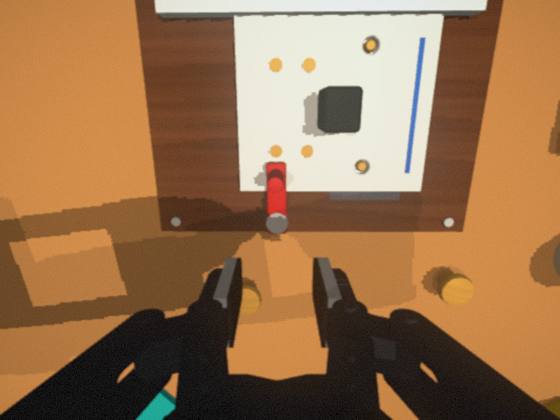

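View pics/s10.png

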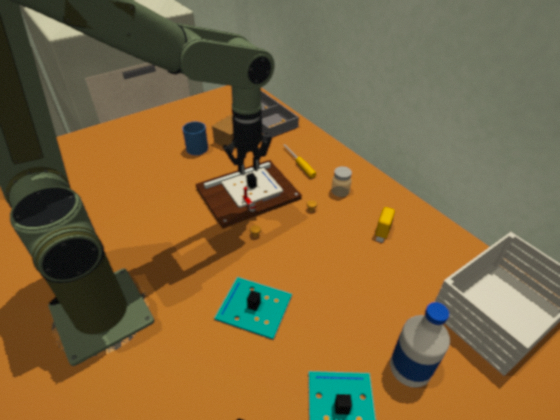

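Run:
```python
from h import *
c=pickle.load(open("w10.pkl","rb"));s=c["s"];T=pose(c,s);P=cloud(c,T);Z=P[...,2]
def fit(m):
    Q=P[m]
    for _ in range(4):
        A=np.c_[Q[:,:2]-[.53,.17],np.ones(len(Q))];k=np.linalg.lstsq(A,Q[:,2],rcond=None)[0];e=Q[:,2]-A@k;Q=Q[abs(e)<2.5*e.std()]
    return k.round(4),len(Q)
def M(L):
    m=np.zeros(Z.shape,bool)
    for a in L:m[a[0]:a[1],a[2]:a[3]]=1
    return m
print("plate",fit(M([(25,140,245,265),(20,50,320,360),(140,185,295,350),(60,170,375,400)])))
print("board",fit(M([(30,215,170,225),(30,210,445,465),(200,225,180,260),(210,225,300,430)])))
h=cv2.cvtColor(c["frame"],cv2.COLOR_BGR2HSV);m=((h[...,0]<6)|(h[...,0]>174))&(h[...,1]>180)&(Z>.034)&(Z<.040);m[:160]=0;m[230:]=0
Q=P[m][:,:2];mu=Q.mean(0);w,V=np.linalg.eigh(np.cov(Q.T));v=V[:,1]*np.sign(V[1,1]);print(m.sum(),mu,"arm world angle",np.degrees(np.arctan2(v[1],v[0])),w)
a=np.arctan2(v[1],v[0]);print("clip est",np.pi-.107-a)
g=c["frame"][150:240,230:330];cv2.imwrite("pics/w10z.png",cv2.resize(g,None,fx=6,fy=6,interpolation=cv2.INTER_CUBIC))
tip=atz(c,T,277,163,.037);print("arm tip vs pivot",tip,(tip[:2]-[.4817,.0848]))
```

```text
plate (array([-0.    , -0.0008,  0.0258]), 8510)
board (array([ 0.0004, -0.0002,  0.0178]), 16646)
508 [0.48291367 0.10768694] arm world angle 83.27337309137606 [2.09921174e-05 1.45962894e-04]
clip est 1.581198113903632
arm tip vs pivot [0.4863985 0.1337448 0.037    ] [0.0046985 0.0489448]
```

View pics/w10z.png

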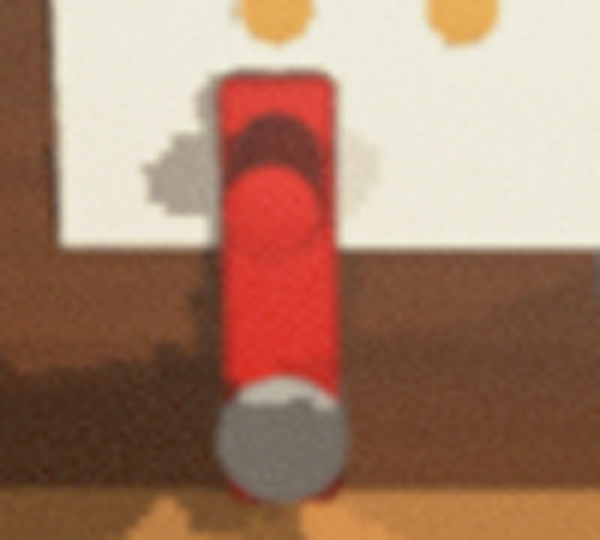

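Clip is closed at about 1.55 rad, the plate is flat, and the gripper is clear.

```bash
python3 -c "
from plant import r
print(r.hand_in())"
```

```text
the job is handed in; nothing more can be done
None
```

The white template is home on the jig with both brass pins through its holes, and the red clip is swung closed over it. I handed the job in about 15 s into the 64 s allowed; the hand-in gives no verdict.

**How it was done:** I picked the template up by its black grip. Both pins could be seen with the wrist camera, so I lined the holes up with them about half a millimetre off the fence and lowered it in small steps. I did not slide it along the fence as the task describes. I then gripped the clip's post, led it round and let go.

**Last checks:**
- **Template:** the depth camera shows its top 8 mm above the board and tilted less than 0.002 rad relative to it. No contact with the jig showed in the force readings taken after each lowering step.
- **Clip:** it measures about 1.55 to 1.58 rad closed, above the 1.4 needed. While turning it, I saw up to about 13 N sideways at the post, more than its 1 N of friction. My path was about 3 mm off the circle, and the gripper tilted up to about 0.02 rad.
- **Robot and other things:** the gripper is clear of everything, at about 0 N. Nothing looks moved in the last picture; I did not measure the bystanders one by one.

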